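# Take a joining plate off the parts scale

### The job

The long narrow metal plate lying on the weighing scale is too thin to pick up where it lies: slide it endways until one end sticks out well past the left or right short side of the scale's platform, while it still lies flat there. Then pinch the overhanging end across its width, lift the plate off and lay it flat in the empty blue bin without dropping it from a height. Leave the square plate where it is on the scale.

Things in the scene. Friction and masses are not known exactly. Their poses are not given: they have to be found in the camera images.
- plate_mid (a point): Centre (mid-thickness) of the long plate: loose bare aluminium, 150 mm long (its y), 50 mm wide (its x), 3 mm thick (z up), about 60 g, four 12 mm dark dots in a row on its middle line. Starts flat on the platform, about parallel to the platform's y. Smooth: it slips on the platform (friction about 0.3) sooner than under a rubber fingertip, so a fingertip pressed on it (5 to 15 N) drags it along.
- platform (a point): Centre of the top of the scale's dark steel platform, fixed, 80 mm above the bench; 240 mm along its x, 300 mm along its y (z up), 16 mm thick. Its short sides, left and right, lie at y = +150 and -150 mm; the grey body below is set back 25 mm there, with free air beyond down to the bench. A display housing 42 mm high stands out 45 mm on the +x side.
- bin_floor (a point): Centre of the inner floor (4 mm above the bench) of the empty blue open bin, fixed on the bench to the left or right of the scale. Inside 192 mm along its x and 262 mm along its y (z up); walls 4 mm thick, rim 46 mm above this point, with a lip 5 mm outwards.
- square_mid (a point): Centre of the bystander: a loose square aluminium plate 70 x 70 mm, 3 mm thick, 40 g, with one large dark dot in the middle; it lies on the same platform beside the long plate and must stay where it is.
Things that resemble listed ones, but are neither listed nor needed, are in the scene too. Leave any orange or purple look-alike of the part that bears plate_mid alone.

How it is judged:
On the way, in this order (a step that is already met when the one before it is completed fails the run):
1. The long plate lies flat on the platform with one end at least about 25 mm past the platform's left or right short side ((y of plate_mid in the frame of platform above 0.1 m or y of plate_mid in the frame of platform below -0.1 m) and x of plate_mid in the frame of platform between -0.12 and 0.12 m and z of plate_mid in the frame of platform between -0.008 and 0.008 m and angle between plate_mid's own z axis and vertical below 0.1 rad), for 0.2 s.
2. The long plate is held by the fingers, lifted at least 20 mm above the platform (z of plate_mid in the frame of platform above 0.02 m and contact force between plate and the fingers above 0.5 N), for 0.2 s.
At the end, for the whole second after the job is handed in: The long plate lies at rest and flat (within 10 degrees) on the floor of the blue bin, released, and the square plate is within 25 mm of where it started (x of plate_mid in the frame of bin_floor between -0.096 and 0.096 m and y of plate_mid in the frame of bin_floor between -0.131 and 0.131 m and z of plate_mid in the frame of bin_floor below 0.012 m and angle between plate_mid's own z axis and vertical below 0.17 rad and linear speed of plate below 0.02 m/s and distance of square_mid from where it was at the start of the episode below 0.025 m); the robot touches nothing.
It fails at once if The square plate is moved by more than 25 mm (distance of square_mid from where it was at the start of the episode above 0.025 m).
It fails at once if The long plate is dropped from a height (falls free faster than 0.9 m/s, about 40 mm) (linear speed of plate above 0.9 m/s and contact force between plate and the fingers below 0.01 N).
It also fails if it takes over 54 s, if anything falls off the work surface, if the arm or the gripper's body presses on something with over 40 N, if the wrist force passes 120 N, or if a joint passes its speed limit or range.

### The arm

A 7-joint arm with a two-finger parallel gripper is mounted at the origin on the work surface. World frame = base frame: x ahead of the robot, y to its left, z up, the work surface at z = 0. Lengths are in m, angles in rad, forces in N, time in s.
With the tool pointing down it reaches from about 0.35 to 0.775 m from the base axis. Payload 3.1 kg.
Tool frame: the origin (TCP) lies at the very end of the fingers, on their centre line; the grasp point (between the pads) lies 19 mm behind it; z points along the fingers, y is the line along which they close (so a half turn about z gives the same grasp; the last joint's range is limited). The gripper opens to 85 mm and grips with 20 to 120 N. Pads are 22 mm wide; open, the fingers measure 114 mm over their backs; the gripper's body (76 mm by 85 mm) begins 54 mm behind the grasp point. The pads swing forward as they close: fully open they stand 13 mm farther back than shut.
Start: joints at [1.134, 0.311, 0.014, 1.512, -0.004, 1.319, -0.027], TCP at [0.212, -0.508, 0.231] pointing down, gripper open.
Joint ranges: [-2.7, 2.7], [-0.3, 1.91], [-1.27, 1.3], [0.12, 2.57], [-1.44, 4.58], [0.2, 2.03], [-3.05, 3.05]. Speed limits (rad/s): [2.79, 2.79, 3.14, 3.14, 3.14, 3.14, 3.14].

### API

Orientations are given as a unit quaternion [x, y, z, w].
In Python, from workcell import ctrl gives the robot as it stands.
- The arm moves only by the tool send_rows, never from a script. Its arguments are lists of equal length, an entry for each row: "grip": the opening, from -1 (shut) to 1 (fully open), so that 0 is half open; "translation": the shift along the world's x, y, z scaled (see below), a list of three; "yaw": the turn about the world's z scaled (see below). A call has 1 to 20 rows; each row shifts and turns the commanded pose from where the row before left it; what a row does not reach is not made up. The controller multiplies each number of a shift by 60 mm and each number of a turn by 8 degrees. A row lasts 1/8 s, in which the tool goes at most 62.5 mm and 10.7 degrees, less where a joint would pass 70% of its speed; a pose out of reach is approached as far as the arm can. A call with a number of a shift or a turn outside -1 to 1 is refused whole. A call with a gripper value outside its range is refused whole. The fingers move at their own pace and stop on an object; "squeeze" is the grip in N (left out, the last holds). Time passes only in rows, so rows that do not move let the fingers close. It gives the time, the measured TCP pose, the force, the opening and the grip force at its end, in the units of the state.
- ctrl.get_obs(): the state, without advancing time (a new reading comes with each control period).
- ctrl.grab_frame(name): name is "scene" or "side" or "wrist"; returns a dict with "pixels" (480x640x3 uint8, blue, green, red), "fov_y" (degrees; the focal length in pixels is half the picture's height over the tangent of half this angle, whatever the lens; pixels are square), "cx", "cy" (the principal point, pixels), "cam_to_world" (4x4, takes a point from camera to world coordinates). Camera axes: x right, y down, z forward; pixel columns grow to the right and rows downward; lengths in m; the calibration is good to about 2 mm. A picture is of the moment at which its call begins. There is no depth.
- ctrl.close_job(): hands the job in; it is judged then, once.
The state is a dict: "time_s": time; "joints": joint angles; "joint_velocities": joint speeds; "joint_efforts": joint torques, N m; "tcp_pos": TCP position; "eef_rot": TCP orientation; "force": force on the tool from outside, world axes, zero at the start; "moment": the same for the moment, N m; "grip_width": opening from 0.0 (shut) to 1.0 (fully open); "finger_force": force on a finger pad.
Only numpy, scipy, OpenCV 4.12 (cv2) and the standard library are available. Lean on these libraries where they do the work, as an engineer would, in place of code of your own. Each camera call takes 0.05 s, during which the arm holds its last target. There are 200 camera calls.

## Working session

There is one attempt and no reset: what is moved stays moved. The work goes in short steps, Python scripts to look and compute and a tool call to move; the robot and the scene stay as the last step left them, time stands still between calls to the robot, and variables do not carry over. Pictures are saved under pics/ and viewed, at most 10 in all, crops included, and the job is handed in when it is done.

Besides the shell and the picture viewer there is one more tool, called after "Call:" as a command line: name --pt "numbers of a row" for each row, then --argument value for the rest. send_rows: Moves the arm, as the interface text tells. Shifts and turns lie within -1 to 1; 1 stands for 60 mm of shift or 8 degrees of turn. Its arguments: {"type":"object","properties":{"grip":{"type":"array","items":{"type":"number"}},"translation":{"type":"array","items":{"type":"array","items":{"type":"number","minimum":-1,"maximum":1}}},"yaw":{"type":"array","items":{"type":"number","minimum":-1,"maximum":1}},"squeeze":{"type":"number"}},"required":["grip","translation","yaw"]}

```bash
mkdir -p pics
cat > h.py <<'E'
import numpy as np, cv2
from workcell import ctrl
def grab(n,save=None):
    f=ctrl.grab_frame(n); 
    if save: cv2.imwrite('pics/'+save,f['pixels'])
    return f
def ray(f,u,v,z):
    h=f['pixels'].shape[0]; fl=h/2/np.tan(np.radians(f['fov_y'])/2)
    T=np.array(f['cam_to_world']); d=T[:3,:3]@np.array([(u-f['cx'])/fl,(v-f['cy'])/fl,1]); o=T[:3,3]
    return o+d*(z-o[2])/d[2]
def proj(f,p):
    h=f['pixels'].shape[0]; fl=h/2/np.tan(np.radians(f['fov_y'])/2)
    T=np.array(f['cam_to_world']); c=T[:3,:3].T@(np.array(p)-T[:3,3]); return c[:2]/c[2]*fl+[f['cx'],f['cy']]
E
python3 - <<'E'
from h import *
for n in("scene","side"):
    f=grab(n,n+'0.png'); print(n,f['fov_y'],np.round(f['cam_to_world'],2).tolist())
o=ctrl.get_obs(); print(o)
E
```

```text
scene 50.22111602890783 [[-0.58, 0.51, -0.64, 1.17], [0.81, 0.37, -0.45, 0.37], [0.01, -0.78, -0.63, 0.77], [0.0, 0.0, 0.0, 1.0]]
side 53.27953345358005 [[-0.93, -0.28, 0.25, 0.17], [-0.37, 0.7, -0.61, 0.63], [-0.0, -0.66, -0.75, 0.97], [0.0, 0.0, 0.0, 1.0]]
{'time_s': 0.1, 'joints': array([ 1.13428202,  0.31170213,  0.013998  ,  1.51289879, -0.00439733,
        1.31918167, -0.02719576]), 'joint_velocities': array([ 1.02761391e-03, -2.09308417e-03,  3.71110407e-04, -2.00223644e-03,
       -1.29045876e-03,  1.34667498e-03, -9.13288787e-05]), 'joint_efforts': array([ 7.35156973e-04, -3.80852151e+01,  1.46797816e-01, -2.31242895e+01,
        1.24347987e-02,  8.07768287e-03, -5.02768114e-05]), 'tcp_pos': array([ 0.21131021, -0.50708481,  0.23029788]), 'eef_rot': array([ 9.80570314e-01,  1.96164966e-01, -2.58143892e-04, -1.04831083e-03]), 'force': array([ 0.12144625, -0.26779498,  0.14075096]), 'moment': array([-0.01152474, -0.00202763, -0.02741367]), 'finger_force': 0.0, 'grip_width': 1.003184813678967}
```

View pics/scene0.png

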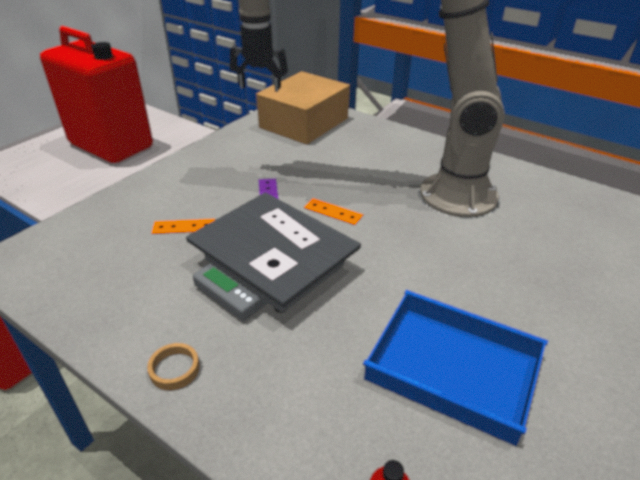

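View pics/side0.png

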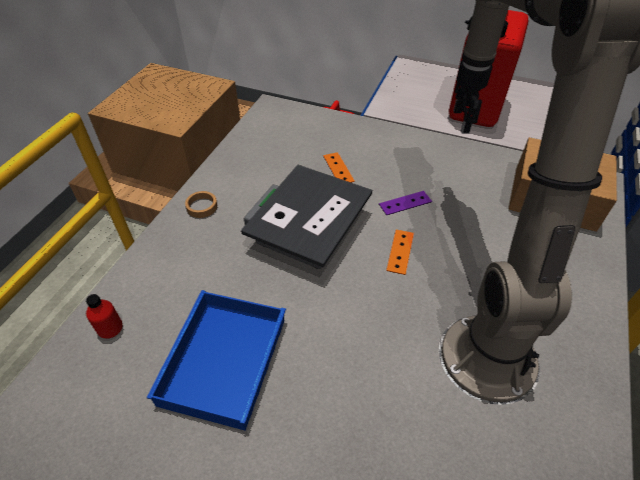

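The picked target is the white four-dot plate on the platform (scene 290,228; side 326,215). The look-alikes are orange at scene (183,227) and (335,211), and purple at (268,187). The square at (273,263) is the bystander. The bin is at (455,365), and the display is on the lower-left side at (225,290).

```bash
cat > m.py <<'E'
from h import *
def quad(mask,minA=150):
    out=[]
    cs,_=cv2.findContours(mask,cv2.RETR_EXTERNAL,cv2.CHAIN_APPROX_NONE)
    for c in cs:
        if cv2.contourArea(c)>minA: out.append(c)
    return out
def white(f,plat_z=0.083,xr=(0.2,0.9),yr=(-0.6,0.5)):
    p=f['pixels'].astype(int); m=((p.min(2)>165)&(p.max(2)-p.min(2)<40)).astype(np.uint8)*255
    m=cv2.morphologyEx(m,cv2.MORPH_CLOSE,np.ones((3,3),np.uint8))
    r=[]
    for c in quad(m):
        w=np.array([ray(f,u,v,plat_z)[:2] for u,v in c[:,0,:]],np.float32)
        R=cv2.minAreaRect(w)
        if xr[0]<R[0][0]<xr[1] and yr[0]<R[0][1]<yr[1] and max(R[1])<0.2: 
            b=cv2.boxPoints(R); i=np.linalg.norm(b[0]-b[1])<np.linalg.norm(b[1]-b[2]); e=(b[2]-b[1]) if i else (b[1]-b[0])
            r.append((np.round(R[0],4),np.round(R[1],3),round(float(np.degrees(np.arctan2(e[1],e[0])))%180,1),c[:,0].mean(0).round()))
    return r
E
python3 - <<'E'
from m import *
F={n:grab(n) for n in("scene","side")}
for n,f in F.items():
    print(n); [print(' white',*x) for x in white(f)]
    p=f['pixels']; hsv=cv2.cvtColor(p,cv2.COLOR_BGR2HSV)
    b=cv2.inRange(hsv,(105,150,60),(125,255,255))
    for c in quad(b,5000):
        w=np.array([ray(f,u,v,0.05)[:2] for u,v in cv2.approxPolyDP(cv2.convexHull(c),6,True)[:,0]],np.float32); print(' bin',w.round(3).tolist(),cv2.approxPolyDP(cv2.convexHull(c),6,True)[:,0].tolist())
# platform corners by eye: far-left, far, right, near
for n,px in (("scene",[(188,239),(265,196),(360,244),(281,302)]),("side",[(299,167),(372,191),(322,264),(243,232)])):
    print(n,[ray(F[n],u,v,0.08)[:2].round(3).tolist() for u,v in px])
f=F["scene"]; cv2.imwrite('pics/crop.png',cv2.resize(f['pixels'][150:330,140:380],None,fx=3,fy=3))
E
```

```text
scene
 white [0.7759 0.064 ] [0.142 0.087] 40.1 [305. 383.]
 white [ 0.7817 -0.2633] [0.111 0.068] 2.5 [165. 297.]
 white [ 0.5866 -0.1621] [0.071 0.071] 82.1 [273. 263.]
 white [0.2532 0.1253] [0.097 0.071] 34.4 [474. 232.]
 white [ 0.473  -0.2108] [0.151 0.051] 76.1 [290. 228.]
 white [ 0.5579 -0.5302] [0.081 0.092] 178.1 [158. 198.]
 white [ 0.4592 -0.5943] [0.105 0.052] 31.7 [175. 171.]
 white [ 0.2442 -0.5366] [0.095 0.068] 50.4 [248. 146.]
 bin [[0.46700000762939453, 0.08299999684095383], [0.43299999833106995, 0.35100001096725464], [0.6639999747276306, 0.37299999594688416], [0.6930000185966492, 0.125], [0.6669999957084656, 0.10700000077486038]] [[406, 291], [546, 341], [515, 444], [365, 377], [364, 362]]
 bin [[-1.2519999742507935, 0.22300000488758087], [-1.2610000371932983, -0.38499999046325684], [-1.7039999961853027, -0.5899999737739563], [-2.3469998836517334, 0.039000000804662704]] [[639, 63], [494, 34], [487, 6], [639, 0]]
 bin [[-1.6610000133514404, -0.847000002861023], [-0.4790000021457672, -0.24899999797344208], [-0.36000001430511475, -0.40799999237060547], [-0.33399999141693115, -0.5600000023841858], [-0.3930000066757202, -0.656000018119812], [-1.3350000381469727, -1.2669999599456787]] [[439, 0], [450, 97], [393, 97], [352, 89], [339, 78], [342, 0]]
side
 white [ 0.5864 -0.1631] [0.068 0.069] 171.9 [279. 215.]
 white [ 0.4723 -0.2121] [0.148 0.049] 76.5 [326. 214.]
 bin [[0.6669999957084656, 0.10599999874830246], [0.4620000123977661, 0.08100000023841858], [0.42399999499320984, 0.3630000054836273], [0.6330000162124634, 0.3779999911785126]] [[202, 290], [285, 309], [243, 429], [147, 397]]
scene [[0.632, -0.362], [0.406, -0.336], [0.427, -0.053], [0.661, -0.081]]
side [[0.616, -0.365], [0.389, -0.345], [0.422, -0.052], [0.648, -0.075]]
```

View pics/crop.png

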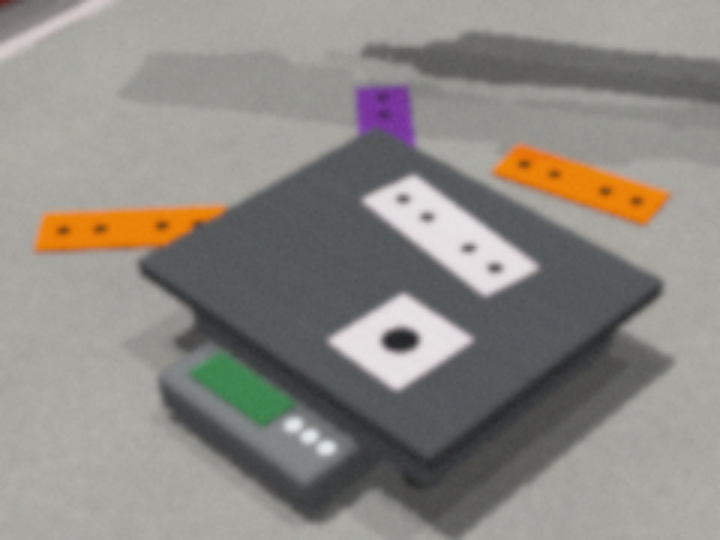

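The crop confirms it: the four-dot white plate lies on the platform and has free run toward the left (+y) edge, past the square. Next I shut the gripper and move above its rear half.

Call:
send_rows --grip '[-1, -1, -1, -1, -1, -1, -1, -1, -1, -1]' --pt "0.535 0.575 0" --pt "0.535 0.575 0" --pt "0.535 0.575 0" --pt "0.535 0.575 0" --pt "0.535 0.575 0" --pt "0.535 0.575 0" --pt "0.535 0.575 -0.3" --pt "0.535 0.575 -0.5" --pt "0 0 -0.8" --pt "0 0 0" --yaw '[0.84, 0.84, 0.84, 0.84, 0.84, 0.84, 0.84, 0.84, 0, 0]' --squeeze 40

```text
time_s: 1.45
tcp_pos: [0.4649, -0.23, 0.1316]
eef_rot: [0.786, 0.619, -0.002, -0.004]
force: [0.2, -0.0, -0.2]
grip_width: 0.003
finger_force: 0.0
```

Call:
send_rows --grip '[-1, -1, -1, -1, -1, -1]' --pt "0.05 0 -0.4" --pt "0 0 -0.3" --pt "0 0 -0.05" --pt "0 0 -0.03" --pt "0 0 -0.03" --pt "0 0 0" --yaw '[0, 0, 0, 0, 0, 0]'

```text
time_s: 2.2
tcp_pos: [0.4717, -0.2319, 0.0873]
eef_rot: [0.786, 0.618, 0.0, 0.001]
force: [0.1, -0.2, -0.4]
grip_width: -0.002
finger_force: 0.0
```

Call:
send_rows --grip '[-1, -1, -1]' --pt "0 0 -0.05" --pt "0 0 -0.02" --pt "0 0 0" --yaw '[0, 0, 0]'

```text
time_s: 2.58
tcp_pos: [0.4716, -0.2317, 0.0832]
eef_rot: [0.786, 0.618, -0.0, 0.0]
force: [-1.1, 0.9, 5.7]
grip_width: 0.004
finger_force: 2.5
```

Call:
send_rows --grip '[-1, -1]' --pt "0 0 -0.015" --pt "0 0 0" --yaw '[0, 0]'

```text
time_s: 2.82
tcp_pos: [0.4716, -0.2318, 0.0831]
eef_rot: [0.786, 0.618, -0.0, 0.0]
force: [-3.3, 1.8, 10.4]
grip_width: 0.001
finger_force: 5.1
```

Call:
send_rows --grip '[-1, -1, -1, -1, -1, -1]' --pt "0.01 0.08 0" --pt "0.02 0.1 0" --pt "0.02 0.1 0" --pt "0.02 0.1 0" --pt "0.02 0.1 0" --pt "0 0 0" --yaw '[0, 0, 0, 0, 0, 0]'

```text
time_s: 3.58
tcp_pos: [0.4785, -0.2036, 0.0832]
eef_rot: [0.786, 0.618, 0.001, 0.002]
force: [-0.3, 0.3, 7.4]
grip_width: -0.003
finger_force: 3.3
```

Run:
```python
from m import *
for n in("scene","side"):
    f=grab(n); print(n); [print(' white',*x) for x in white(f,xr=(.4,.65),yr=(-.35,0.05))]
```

```text
scene
 white [ 0.5868 -0.1618] [0.072 0.071] 81.7 [273. 263.]
 white [ 0.4902 -0.1432] [0.071 0.049] 75.7 [309. 245.]
side
 white [ 0.4893 -0.145 ] [0.07  0.047] 76.5 [307. 230.]
 white [ 0.5862 -0.1627] [0.07 0.07] 171.7 [279. 215.]
```

It drags without slipping (29 mm), so I continue.

Call:
send_rows --grip '[-1, -1, -1, -1, -1, -1, -1]' --pt "0.02 0.1 -0.005" --pt "0.03 0.15 0" --pt "0.03 0.15 0" --pt "0.03 0.15 0" --pt "0.03 0.15 0" --pt "0.02 0.1 0" --pt "0 0 0" --yaw '[0, 0, 0, 0, 0, 0, 0]'

```text
time_s: 4.55
tcp_pos: [0.4885, -0.1556, 0.0831]
eef_rot: [0.786, 0.618, 0.001, 0.002]
force: [0.2, -0.7, 7.5]
grip_width: -0.0
finger_force: 3.9
```

Call:
send_rows --grip '[-1, -1, -1, -1, -1, -1, -1]' --pt "0.02 0.1 0" --pt "0.03 0.15 0" --pt "0.03 0.15 0" --pt "0.03 0.15 0" --pt "0.03 0.15 0" --pt "0.03 0.15 0" --pt "0 0 0" --yaw '[0, 0, 0, 0, 0, 0, 0]'

```text
time_s: 5.42
tcp_pos: [0.4988, -0.1039, 0.0831]
eef_rot: [0.786, 0.619, 0.002, 0.002]
force: [-0.1, -0.4, 8.0]
grip_width: 0.001
finger_force: 3.9
```

Run:
```python
from m import *
for n in("scene","side"):
    f=grab(n,n+'1.png'); print(n); [print(' white',*x) for x in white(f,xr=(.4,.65),yr=(-.35,0.1))]
```

```text
scene
 white [ 0.5106 -0.0438] [0.071 0.05 ] 77.0 [342. 268.]
 white [ 0.5872 -0.1611] [0.071 0.07 ] 81.4 [273. 263.]
side
 white [ 0.5093 -0.0452] [0.07  0.047] 76.4 [284. 256.]
 white [ 0.5863 -0.1609] [0.067 0.067] 169.2 [274. 217.]
```

View pics/side1.png

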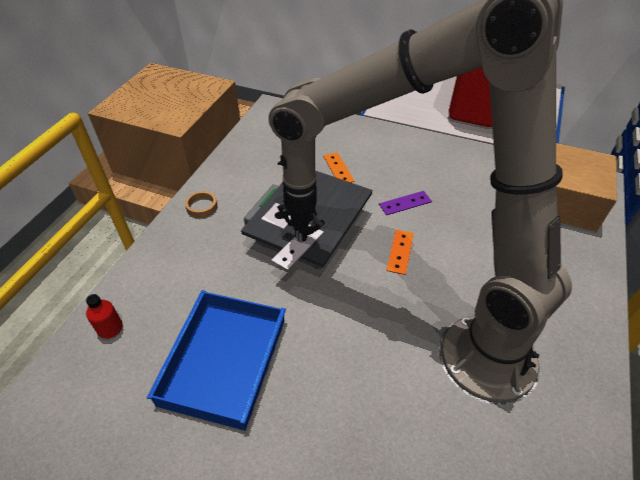

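The picture shows the plate overhanging the left platform edge at about (290,255), by roughly 50 mm, with the square (274,217) in place. I lift, open and straddle the overhanging end.

Call:
send_rows --grip '[-1, -1, 1, 1, 1, 1, 1, 1, 1]' --pt "0 0 0.3" --pt "0 0 0.7" --pt "0.11 0.55 0" --pt "0.11 0.6 0" --pt "0 0 0" --pt "0 0 0" --pt "0 0 -0.4" --pt "0 0 -0.2" --pt "0 0 0" --yaw '[0, 0, 0, 0, 0, 0, 0, 0, 0]'

```text
time_s: 6.65
tcp_pos: [0.5086, -0.0359, 0.1042]
eef_rot: [0.786, 0.618, -0.001, -0.001]
force: [-0.1, -0.3, 0.4]
grip_width: 0.998
finger_force: 0.0
```

Run:
```python
from m import *
f=grab('wrist','wrist1.png')
f=grab('scene'); [print(' white',*x) for x in white(f,xr=(.4,.65),yr=(-.35,0.1))]
```

```text
white [ 0.5867 -0.1621] [0.071 0.071] 171.7 [273. 263.]
 white [ 0.5079 -0.1247] [0.095 0.039] 50.6 [313. 248.]
```

View pics/wrist1.png

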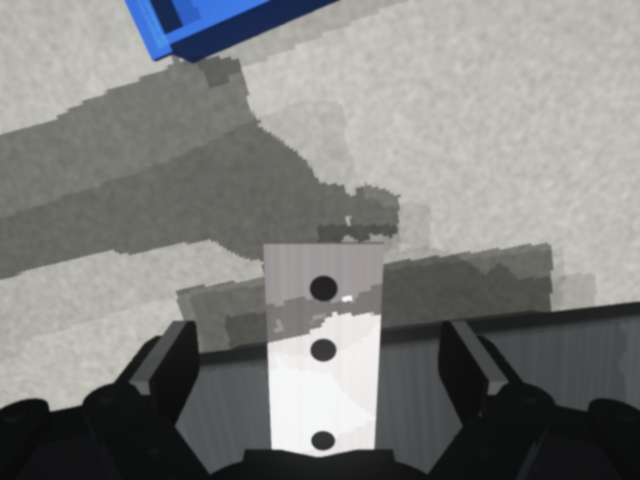

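The wrist view shows the plate centred between the fingers (column about 323). Its front end is at row 243, and the platform edge crosses near row 342. I cast these rays to check the overhang.

Run:
```python
from m import *
f=grab('wrist')
print('tip',[ray(f,u,243,0.083).round(4)[:2] for u in(264,384)],'rear width',[ray(f,u,420,0.083).round(4)[:2] for u in(271,377)])
print('edge',ray(f,230,353,0.08)[:2],ray(f,420,331,0.08)[:2]); print('tcp px',proj(f,[.5086,-.0359,.0815]))
print(ctrl.get_obs()['tcp_pos'])
```

```text
tip [array([ 0.4935, -0.0039]), array([ 0.5422, -0.0157])] rear width [array([ 0.4724, -0.0904]), array([ 0.522 , -0.1025])]
edge [ 0.46298476 -0.05216179] [ 0.55043556 -0.06174151]
tcp px [317.36259877 301.84186848]
[ 0.51037189 -0.03520613  0.10594472]
```

Call:
send_rows --grip '[1, 1, 1, -1, -1, -1, -1, -1, -1]' --pt "0.05 0.06 -0.2" --pt "0 0 -0.3" --pt "0 0 -0.23" --pt "0 0 0" --pt "0 0 0" --pt "0 0 0" --pt "0 0 0" --pt "0 0 0" --pt "0 0 0" --yaw '[0, 0, 0, 0, 0, 0, 0, 0, 0]' --squeeze 40

```text
time_s: 7.92
tcp_pos: [0.5134, -0.0312, 0.0619]
eef_rot: [0.786, 0.618, 0.001, 0.0]
force: [1.5, 1.1, 2.7]
grip_width: 0.572
finger_force: 41.1
```

Gripped at about 49 mm. Now a slow lift.

Call:
send_rows --grip '[-1, -1, -1, -1, -1, -1, -1, -1]' --pt "0 0 0" --pt "0 0 0.1" --pt "0 0 0.2" --pt "0 0 0.3" --pt "0 0 0.3" --pt "0 0 0.3" --pt "0 0 0" --pt "0 0 0" --yaw '[0, 0, 0, 0, 0, 0, 0, 0]' --squeeze 60

```text
time_s: 8.93
tcp_pos: [0.5122, -0.0314, 0.1331]
eef_rot: [0.786, 0.618, -0.0, -0.0]
force: [-0.9, -0.1, -0.8]
grip_width: 0.558
finger_force: 61.7
```

Run:
```python
from m import *
grab('scene','scene2.png'); grab('side','side2.png')
a=cv2.imread('pics/scene2.png')[130:430,180:580]; b=cv2.imread('pics/side2.png')[100:400,100:500]
cv2.imwrite('pics/c2.png',np.hstack([a,b]))
```

```text
(no output)
```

View pics/c2.png

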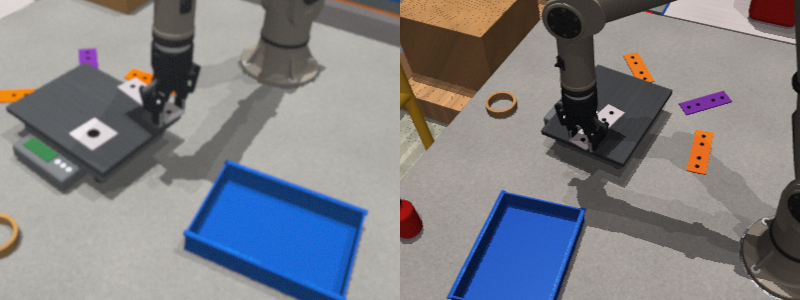

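The plate is off the scale and held, with the square undisturbed (c2, left half, 92,133). I carry it over the bin, with plate yaw about +21° to align.

Call:
send_rows --grip '[-1, -1, -1, -1, -1, -1, -1, -1, -1, -1, -1, -1, -1, -1, -1]' --pt "0 0 0.3" --pt "0 0 0.3" --pt "0.04 0.2 0" --pt "0.04 0.4 0" --pt "0.05 0.5 0" --pt "0.05 0.5 0" --pt "0.05 0.55 0" --pt "0.05 0.55 0" --pt "0.05 0.55 0" --pt "0.05 0.5 0" --pt "0.05 0.5 0" --pt "0.05 0.5 0" --pt "0.04 0.3 0" --pt "0 0.2 0" --pt "0 0 0" --yaw '[0, 0, 0.1, 0.2, 0.25, 0.25, 0.25, 0.25, 0.25, 0.25, 0.25, 0.25, 0.2, 0.15, 0]'

```text
time_s: 10.9
tcp_pos: [0.5433, 0.2846, 0.1691]
eef_rot: [0.658, 0.753, -0.0, -0.0]
force: [0.3, -0.8, -1.4]
grip_width: 0.559
finger_force: 61.8
```

Run:
```python
from m import *
grab('scene','scene3.png'); grab('side','side3.png')
a=cv2.imread('pics/scene3.png')[180:480,230:630]; b=cv2.imread('pics/side3.png')[170:470,60:460]
cv2.imwrite('pics/c3.png',np.hstack([a,b]))
```

```text
(no output)
```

View pics/c3.png

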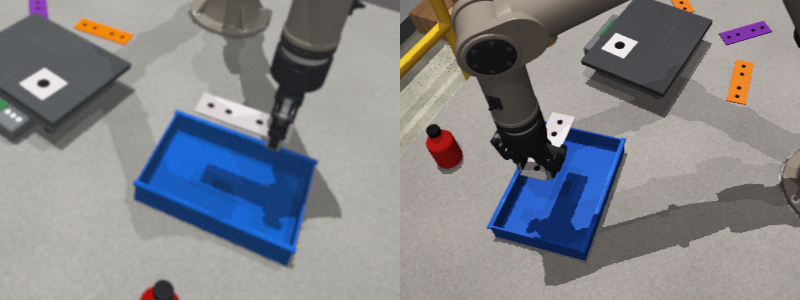

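The plate hangs over the bin. I triangulate the tail dots (scene about 436,284 and 462,292; side about 222,296) to check the tilt.

Run:
```python
from m import *
F={}
for n,(x0,x1,y0,y1) in {"scene":(415,515,265,325),"side":(185,245,275,355)}.items():
    f=grab(n);F[n]=f; g=f['pixels'][y0:y1,x0:x1]
    w=((g.min(2)>120)&(g.max(2).astype(int)-g.min(2)<45)).astype(np.uint8)*255
    cs,h=cv2.findContours(w,cv2.RETR_CCOMP,cv2.CHAIN_APPROX_NONE)
    print(n,[((c[:,0].mean(0)+[x0,y0]).round(1).tolist(),len(c)) for c,hh in zip(cs,h[0]) if hh[3]>=0 and 4<len(c)<60])
a=cv2.resize(F['scene']['pixels'][265:325,415:515],(400,240),interpolation=2); b=cv2.resize(F['side']['pixels'][275:355,185:245],(180,240),interpolation=2)
cv2.imwrite('pics/c4.png',np.hstack([a,b]))
```

```text
scene [([487.7, 301.4], 17), ([456.6, 290.5], 14), ([438.8, 284.3], 15)]
side [([213.7, 302.8], 15), ([219.7, 291.2], 17)]
```

View pics/c4.png

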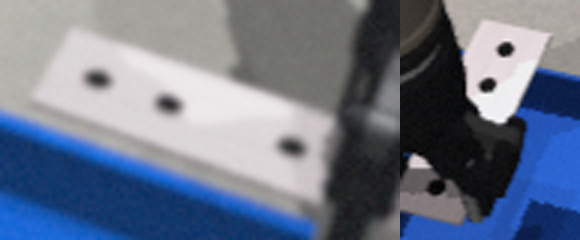

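The three dots at scene (439,284), (457,291), (488,301) and two at side (220,291), (214,303) match as the tail pair, and a third side dot is at about (197,337).

Run:
```python
from m import *
S=ctrl.grab_frame('scene');D=ctrl.grab_frame('side')
def tri(a,b):
    r=[]
    for f,p in((S,a),(D,b)):
        o=np.array(f['cam_to_world'])[:3,3]; d=ray(f,*p,0)-o; r.append((o,d/np.linalg.norm(d)))
    A=sum(np.eye(3)-np.outer(d,d) for o,d in r); B=sum((np.eye(3)-np.outer(d,d))@o for o,d in r)
    x=np.linalg.solve(A,B); print(x.round(4),[round(np.linalg.norm(np.cross(d,x-o)),4) for o,d in r]); return x
p=tri((438.8,284.3),(219.7,291.2));q=tri((456.6,290.5),(213.7,302.8))
print(np.degrees(np.arctan2(q[2]-p[2],np.linalg.norm((q-p)[:2]))),np.linalg.norm(p-q))
print(ctrl.get_obs()['tcp_pos'])
```

```text
[0.5573 0.1734 0.1886] [np.float64(0.0003), np.float64(0.0003)]
[0.5542 0.2031 0.1892] [np.float64(0.0005), np.float64(0.0005)]
1.082022512566298 0.029921735929260788
[0.54443029 0.28243354 0.1696117 ]
```

The plate is level, about 19 mm above the fingertips. I lower until the tips nearly touch the floor, so the plate drops under 20 mm.

Call:
send_rows --grip '[-1, -1, -1, -1, -1, -1, -1, -1, -1, -1]' --pt "0 0 -0.2" --pt "0 0 -0.4" --pt "0 0 -0.4" --pt "0 0 -0.4" --pt "0 0 -0.4" --pt "0 0 -0.4" --pt "0 0 -0.3" --pt "0 0 -0.1" --pt "0 0 0" --pt "0 0 0" --yaw '[0, 0, 0, 0, 0, 0, 0, 0, 0, 0]'

```text
time_s: 12.45
tcp_pos: [0.5447, 0.2843, 0.0146]
eef_rot: [0.659, 0.752, 0.001, 0.0]
force: [0.8, -0.7, -0.7]
grip_width: 0.562
finger_force: 61.8
```

Call:
send_rows --grip '[-1, -1, -1]' --pt "0 0 -0.04" --pt "0 0 -0.03" --pt "0 0 0" --yaw '[0, 0, 0]'

```text
time_s: 12.82
tcp_pos: [0.5439, 0.2836, 0.0092]
eef_rot: [0.659, 0.752, -0.0, 0.0]
force: [0.2, -1.1, -0.9]
grip_width: 0.561
finger_force: 61.8
```

Call:
send_rows --grip '[-1, -1, -1]' --pt "0 0 -0.05" --pt "0 0 -0.03" --pt "0 0 0" --yaw '[0, 0, 0]'

```text
time_s: 13.2
tcp_pos: [0.5438, 0.2836, 0.0042]
eef_rot: [0.659, 0.752, -0.0, -0.0]
force: [0.0, -0.1, -1.1]
grip_width: 0.558
finger_force: 61.8
```

Call:
send_rows --grip '[-1, -1, -1]' --pt "0 0 -0.03" --pt "0 0 0" --pt "0 0 0" --yaw '[0, 0, 0]'

```text
time_s: 13.58
tcp_pos: [0.544, 0.2837, 0.0027]
eef_rot: [0.659, 0.752, 0.0, 0.0]
force: [-0.1, 0.5, -0.3]
grip_width: 0.559
finger_force: 61.8
```

Call:
send_rows --grip '[-0.2, 0.4, 1, 1, 1, 1, 1, 1, 1, 1]' --pt "0 0 0" --pt "0 0 0" --pt "0 0 0" --pt "0 0 0" --pt "0 0 0" --pt "0 0 0.2" --pt "0 0 0.5" --pt "0 0 0.8" --pt "0 0 0.8" --pt "0 0 0.3" --yaw '[0, 0, 0, 0, 0, 0, 0, 0, 0, 0]'

```text
time_s: 14.82
tcp_pos: [0.5456, 0.2853, 0.1634]
eef_rot: [0.659, 0.752, 0.004, 0.001]
force: [0.7, 0.2, -0.2]
grip_width: 1.003
finger_force: 0.0
```

Run:
```python
from m import *
for n in("scene","side"):
    f=grab(n,n+'5.png'); print(n); [print(' white',*x) for x in white(f,0.007,xr=(.4,.75),yr=(0.05,0.45))]; [print(' sq',*x) for x in white(f,0.083,xr=(.5,.65),yr=(-.3,-.1))]
a=cv2.imread('pics/scene5.png')[180:480,230:630]; b=cv2.imread('pics/side5.png')[170:470,60:460]
cv2.imwrite('pics/c5.png',np.hstack([a,b]))
```

```text
scene
 white [0.5516 0.2301] [0.051 0.149] 96.6 [454. 368.]
 sq [ 0.5868 -0.1618] [0.072 0.071] 81.7 [273. 263.]
side
 white [0.5502 0.2293] [0.05 0.15] 96.6 [223. 361.]
 sq [ 0.5861 -0.1627] [0.07 0.07] 171.8 [279. 215.]
```

View pics/c5.png

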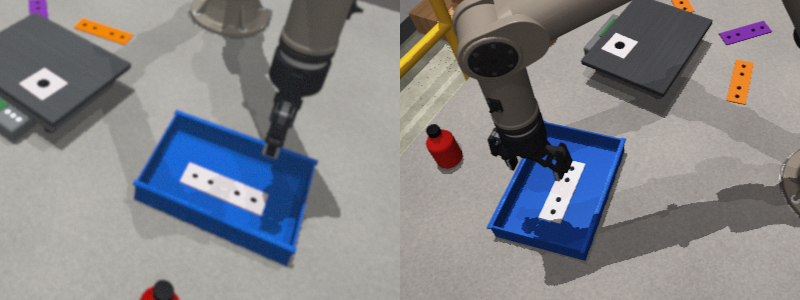

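The plate lies flat at the bin's centre (scene 454,368; side 223,361). The square is unmoved and the gripper is clear.

```bash
python3 -c "
from workcell import ctrl
print(ctrl.close_job())"
```

```text
the job is handed in; nothing more can be done
None
```

The long plate was slid out over the left edge, pinched, lifted and laid flat in the middle of the blue bin, with the square plate left in place; the job is handed in at about 15 s, and no verdict was returned.

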